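# Plug the port and hold the piston drawn for a leak check

## Task

Set the cylinder stand up for a leak check: push the rectangular plug (not the round one) fully home into the rectangular port of the stand while the piston is still down. Then take the piston rod by its square handle, draw it straight up without binding until the dark ring on the rod is level with the top face of the cylinder (about 30 mm of travel, never as far as 45 mm), and finish still holding it steady there. The plug stays seated and everything else on the worktop stays where it is.

Things in the scene. Friction and masses are not known exactly. Their poses are not given: they have to be found in the camera images.
- stand: fixed stand: aluminium block 160 x 90 mm, 36 mm high, an upright cylinder 48 mm across on one end, the port in the other. Origin: centre of the underside; z up; x along the 160 mm length from port end (-x) to cylinder end (+x). Port at x = -45 mm, cylinder at x = +45 mm, y = 0. An outlet stub sticks out 22 mm on the +y side, 18 mm above the worktop
- port (a point): centre of the mouth of the port in the block's top face, axes as the stand's: a rectangular blind hole 30 mm along x and 22 mm along y, 22 mm deep
- gland (a point): centre of the mouth of the bore, in the cylinder's top face 100 mm above the worktop, axes as the stand's. The bore is round, about 17 mm wide, upright and 64 mm deep
- rod: loose piston rod in the bore. Origin: centre of its foot, 64 mm below gland when down; z up. Steel shaft 16 mm thick, 74 mm long; then a square grey handle 22 x 22 mm (sides along x, y), 74 to 118 mm above the foot, with a 4 mm cap 27 mm across. A dark 4 mm ring on the shaft, centred 34 mm above the foot, is hidden in the bore at first. 0.11 to 0.23 kg; only weight and rubbing resist
- plug: grey rectangular plug standing on its shank. Origin: centre of the foot; z up. Shank 28 mm along x, 20 along y, 20 tall, its lowest 3 mm tapered by 1.5 mm a side; collar 40 x 30 mm, 20 to 26 mm up, which rests on the block when home; flat grip 28 mm along x, 14 mm thick along y, 26 to 62 mm up. Fits the port with its x along the stand's x, either way round. 0.06 kg
- round_plug: a look-alike plug to leave alone, of the same height and with the same grip, but with a round shank 30 mm across and a round collar 40 mm across. Origin: centre of the foot. It may stand where the rectangular plug stood in another run
- sample_pot: bystander: capped sample pot 38 mm across, 54 mm tall; origin under its centre; swaps places with the plugs
- beaker: bystander: small clear beaker 57 mm across, 58 mm tall; origin under its centre
- tape: bystander: roll of tape lying flat, 100 mm across, 25 mm tall; origin under its centre
- coverslips: bystander: small box 29 x 29 x 21 mm; origin under its centre

How it is judged:
On the way:
1. the rectangular plug is fully home in the port, the piston still down (z of plug in the frame of port between -0.024 and -0.0175 m and x of plug in the frame of port between -0.003 and 0.003 m and y of plug in the frame of port between -0.003 and 0.003 m and angle between the z axis of plug and the z axis of stand, either way round below 0.08 rad and z of rod in the frame of gland below -0.059 m), for 0.2 s.
At the end, for the whole second after the job is handed in: Plug home in the port (collar within 2.5 mm of the block, centred within 3 mm, upright within 0.08 rad); rod 25 to 35 mm up (ring level within 5 mm), in its bore, upright within 0.08 rad, pressing on the stand with under 15 N, at rest and held by the fingers (over 2 N) (z of plug in the frame of port between -0.024 and -0.0175 m and x of plug in the frame of port between -0.003 and 0.003 m and y of plug in the frame of port between -0.003 and 0.003 m and angle between the z axis of each of plug, rod and the z axis of stand, either way round below 0.08 rad and z of rod in the frame of gland between -0.039 and -0.029 m and contact force between the fingers and rod above 2 N and linear speed of rod below 0.01 m/s and contact force between rod and stand below 15 N and horizontal distance between rod and gland below 0.005 m); the arm keeps its last pose, push and grip.
It fails at once if the piston is drawn (over 7 mm) while the plug is not seated (z of rod in the frame of gland above -0.057 m and not (z of plug in the frame of port between -0.024 and -0.0175 m and x of plug in the frame of port between -0.003 and 0.003 m and y of plug in the frame of port between -0.003 and 0.003 m and angle between the z axis of plug and the z axis of stand, either way round below 0.08 rad)).
It fails at once if the rod is pulled 45 mm or more (z of rod in the frame of gland above -0.019 m).
It fails at once if the rod is forced against its bore (over 60 N) (contact force between rod and stand above 60 N).
It fails at once if a bystander is moved by more than 30 mm (distance of any of round_plug, sample_pot, beaker, tape, coverslips from where it was at the start of the episode above 0.03 m).
It also fails if it takes over 53 s, if anything falls off the work surface, if the arm or the gripper's body presses on something with over 40 N, if the wrist force passes 120 N, or if a joint passes its speed limit or range.

## Robot

A 6-joint arm with a two-finger parallel gripper is mounted at the origin on a cart in front of the work surface, level with it; the furniture and walls round the work are solid. World frame = base frame: x ahead of the robot, y to its left, z up, the work surface at z = 0. Lengths are in m, angles in rad, forces in N, time in s.
With the tool pointing down it reaches from about 0.275 to 0.875 m from the base axis. Payload 12.5 kg.
Tool frame: the origin (TCP) lies at the very end of the fingers, on their centre line; the grasp point (between the pads) lies 19 mm behind it; z points along the fingers, y is the line along which they close (so a half turn about z gives the same grasp; the last joint's range is limited). The gripper opens to 85 mm and grips with 20 to 120 N. Pads are 22 mm wide; open, the fingers measure 114 mm over their backs; the gripper's body (76 mm by 85 mm) begins 54 mm behind the grasp point. The pads swing forward as they close: fully open they stand 13 mm farther back than shut.
Start: joints at [-1.367, 0.351, 1.652, -0, 1.139, -0.085], TCP at [0.157, -0.527, 0.231] pointing down, gripper open.
Joint ranges: [-2.75, 2.75], [-0.79, 2.1], [0.01, 2.65], [-1.57, 4.71], [0.07, 3.14], [-2.87, 2.87]. Speed limits (rad/s): [2.22, 2.22, 2.79, 3.14, 3.14, 3.14].

## Interface

Orientations are given as a 3x3 rotation matrix whose columns are the frame's x, y, z axes.
In Python, from bench import manip gives the robot as it stands. Calls block until the motion is done:
- manip.move_ptp(position, orientation): joint-space move of the TCP to a pose.
- manip.move_l(position, attitude=None, max_speed=0.15): straight line of the TCP; attitude=None keeps the orientation; max_speed is the mean speed in m/s.
- manip.move_j(angles): joint-space move.
- manip.set_gripper(opening, effort=None): opening from 0.0 (shut) to 1.0 (fully open); effort is the grip in N (None keeps the last); returns when the fingers have stopped.
- manip.dwell(seconds).
- manip.inverse_kinematics(position, orientation): joint angles nearest the present ones, or None.
- manip.grab_frame(name): name is "scene" or "top" or "wrist"; returns (picture, depth): 400x640x3 uint8, red, green, blue; 400x640 float32, m along the optical axis (not along the pixel's ray), 0 where there is no reading.
- manip.get_calibration(name): a dict with "camera_matrix" (3x3 intrinsics, pixels), "R" (3x3) and "t" (3): a world point X has camera coordinates R X + t. Camera axes: x right, y down, z forward; pixel columns grow to the right and rows downward; lengths in m; the calibration is good to about 2 mm. The wrist camera is an equidistant fisheye: a pixel r from the principal point sees the ray r / f radians off the axis. A picture is of the moment at which its call begins: read the wrist's pose just before it. get_calibration takes no time and is no camera call; for the wrist camera it gives the pose at the moment of the call.
A pose or a line that the arm cannot do raises manip.Unreachable and nothing moves.
- manip.sign_off(): hands the job in; it is judged then, once.
Trained networks look in the newest picture that a camera, given by its name, has taken for a name from the list of things; names that differ only in an ending like _2 or _b are one class to them, and where a whole thing is asked for, a point or a joint stands for the part that bears it (a point fixed in the world has none). Each returns a list of dicts, best first, with "confidence" (0 to 1); they miss things now and then, are a little off and sometimes report something else, mostly with a low value. They report only what shows in the picture. A call takes as long as a camera call.
- manip.look_for(camera, name): "at" ([x, y, z] in m, in world coordinates, good to about 4 mm: the middle of the surface that is visible of it).
Readings, each from a call of its own:
- manip.current_time(): time.
- manip.current_qpos(): joint angles.
- manip.current_joint_vel(): joint speeds.
- manip.current_joint_torque(): joint torques, N m.
- manip.current_ee_pos(): TCP position.
- manip.current_tcp_rot(): TCP orientation.
- manip.current_force(): force on the tool from outside, world axes, zero at the start.
- manip.current_ft_torque(): the same for the moment, N m.
- manip.current_grip_width(): opening from 0.0 (shut) to 1.0 (fully open).
- manip.current_grip_force(): force on a finger pad.
Only numpy, scipy, OpenCV 4.12 (cv2) and the standard library are available. Lean on these libraries where they do the work, as an engineer would, in place of code of your own. Each camera call takes 0.05 s, during which the arm holds its last target. There are 200 camera calls.

## Working session

There is one attempt and no reset: what is moved stays moved. The work goes in short steps, each a Python script; the robot and the scene stay as the last script left them, time stands still between calls to the robot, and variables do not carry over. Pictures are saved under pics/ and viewed, at most 10 in all, crops included, and the job is handed in when it is done.

```bash
mkdir -p pics; ls
python3 - <<'E'
from bench import manip as m
import cv2,numpy as np
for c in ("top","scene"):
    p,d=m.grab_frame(c); cv2.imwrite(f"pics/{c}0.png",p[:,:,::-1]); np.save(f"pics/{c}0.npy",d)
    k=m.get_calibration(c); print(c,k["camera_matrix"].round(1).tolist(),k["R"].round(3).tolist(),k["t"].round(3).tolist())
    for n in ("plug","round_plug","stand","rod","sample_pot","beaker","tape","coverslips","port","gland"):
        print(n,[(np.round(o["at"],3).tolist(),round(o["confidence"],2)) for o in m.look_for(c,n)[:3]])
print(m.current_time())
E
```

```text
pics
top [[489.6, 0.0, 313.5], [0.0, 489.6, 207.6], [0.0, 0.0, 1.0]] [[0.345, -0.939, 0.003], [-0.902, -0.332, -0.277], [0.261, 0.093, -0.961]] [-0.074, 0.559, 1.575]
plug []
round_plug [([0.558, 0.409, 0.033], 0.48)]
stand [([0.491, -0.304, 0.04], 0.79)]
rod [([0.536, -0.306, 0.158], 0.52)]
sample_pot [([0.39, 0.312, 0.052], 0.56)]
beaker [([0.745, -0.195, 0.021], 0.85)]
tape [([0.516, 0.512, 0.026], 0.89)]
coverslips [([0.376, -0.013, 0.021], 0.47)]
port [([0.49, -0.308, 0.036], 0.63)]
gland [([0.483, -0.306, 0.034], 0.71)]
scene [[382.6, 0.0, 319.4], [0.0, 382.6, 207.7], [0.0, 0.0, 1.0]] [[-0.523, -0.852, 0.004], [-0.41, 0.248, -0.878], [0.747, -0.46, -0.479]] [0.405, 0.287, 0.959]
plug [([0.373, 0.204, 0.028], 0.67)]
round_plug [([0.546, 0.417, 0.032], 0.71)]
stand []
rod []
sample_pot [([0.381, 0.32, 0.046], 0.73)]
beaker [([0.725, -0.184, 0.036], 0.47)]
tape [([0.503, 0.518, 0.023], 0.86)]
coverslips []
port []
gland []
1.1
```

View pics/top0.png

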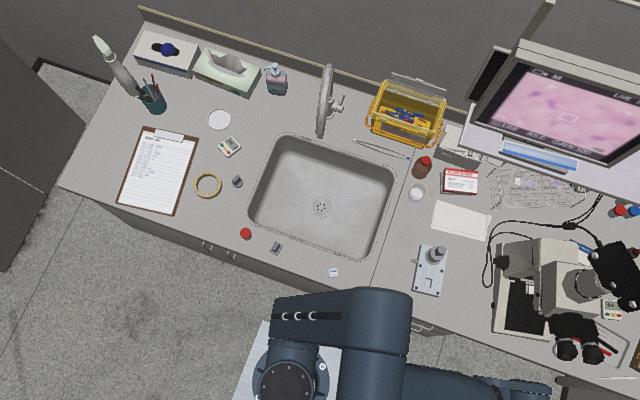

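View pics/scene0.png

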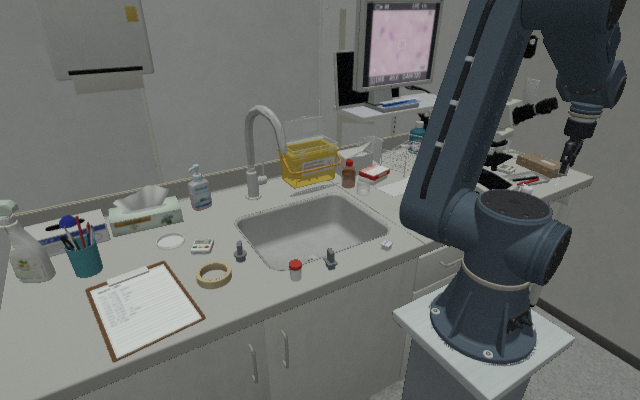

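The top view shows the stand at about (430,270), with the cylinder at the far end near (437,255) and the port near (428,284). The rectangular plug is at (276,247), the pot at (246,233) and the round plug at (237,181). Next I'll take a wrist view over the stand.

```bash
cat > h.py <<'E'
from bench import manip as m
import cv2,numpy as np
def down(yaw):  # tool y axis at angle yaw in world, z down
    y=np.array([np.cos(yaw),np.sin(yaw),0]);z=np.array([0,0,-1.]);x=np.cross(y,z)
    return np.c_[x,y,z]
def rays(k,uv):
    K=k["camera_matrix"];uv=np.atleast_2d(uv).astype(float)
    dx=(uv-K[:2,2])/[K[0,0],K[1,1]];th=np.linalg.norm(dx,axis=1)
    s=np.where(th>1e-9,np.sin(th)/np.maximum(th,1e-9),1)
    return np.c_[dx*s[:,None],np.cos(th)]
def onplane(k,uv,z):
    r=rays(k,uv)@k["R"];c=-k["R"].T@k["t"]
    return c+r*((z-c[2])/r[:,2])[:,None]
def cloud(k,d):
    v,u=np.nonzero(d>0);r=rays(k,np.c_[u,v]);z=d[v,u]
    P=(r/r[:,2:]*z[:,None]-k["t"])@k["R"]
    return P,np.c_[u,v]
def proj(k,X):
    c=np.atleast_2d(X)@k["R"].T+k["t"];n=np.linalg.norm(c[:,:2],axis=1);th=np.arctan2(n,c[:,2])
    return c[:,:2]/n[:,None]*th[:,None]*[k["camera_matrix"][0,0],k["camera_matrix"][1,1]]+k["camera_matrix"][:2,2]
def shot(name):
    k=m.get_calibration("wrist");p,d=m.grab_frame("wrist")
    cv2.imwrite(f"pics/{name}.png",p[:,:,::-1]);np.savez(f"pics/{name}.npz",d=d,p=p,K=k["camera_matrix"],R=k["R"],t=k["t"])
    return k,p,d
def load(name):
    f=np.load(f"pics/{name}.npz");return dict(camera_matrix=f["K"],R=f["R"],t=f["t"]),f["p"],f["d"]
E
python3 - <<'E'
from h import *
t=m.current_time()
R=m.current_tcp_rot();print(R.round(3).tolist())
for yaw in (np.pi/2,-np.pi/2):
    print(yaw,m.inverse_kinematics([0.47,-0.305,0.32],down(yaw)),m.inverse_kinematics([0.37,0.2,0.32],down(yaw)))
best=min((y for y in (np.pi/2,-np.pi/2)),key=lambda y:abs(m.inverse_kinematics([0.47,-0.305,0.32],down(y))[5]))
m.move_ptp([0.43,-0.305,0.32],down(best))
k,p,d=shot("w_stand")
print(best,m.current_time()-t,(-k["R"].T@k["t"]).round(3),k["R"].round(2).tolist(),k["camera_matrix"].round(1).tolist(),(d>0).mean())
for n in("stand","port","gland","rod"): print(n,[(np.round(o["at"],3).tolist(),round(o["confidence"],2)) for o in m.look_for("wrist",n)[:3]])
E
```

```text
[[0.959, 0.285, 0.0], [0.285, -0.959, 0.0], [0.0, -0.0, -1.0]]
1.5707963267948966 [-6.58715288e-01  2.94791080e-01  1.50754642e+00 -4.44089210e-16
  1.33925516e+00 -2.22951161e+00] [ 3.84767490e-01  1.82100417e-02  1.83482351e+00 -4.44089210e-16
  1.28855910e+00 -1.18602884e+00]
-1.5707963267948966 [-6.58715288e-01  2.94791080e-01  1.50754642e+00 -4.44089210e-16
  1.33925516e+00  9.12081039e-01] [ 3.84767490e-01  1.82100417e-02  1.83482351e+00 -4.44089210e-16
  1.28855910e+00  1.95556382e+00]
-1.5707963267948966 1.4083 [ 0.506 -0.306  0.462] [[-0.0, -1.0, -0.0], [-0.95, 0.0, 0.3], [-0.3, 0.0, -0.95]] [[309.7, 0.0, 321.5], [0.0, 309.7, 202.2], [0.0, 0.0, 1.0]] 0.99583203125
stand [([0.489, -0.316, 0.035], 0.82), ([0.395, 0.307, 0.044], 0.57)]
port [([0.493, -0.318, 0.035], 0.78)]
gland [([0.487, -0.316, 0.041], 0.93)]
rod [([0.537, -0.312, 0.154], 0.84), ([0.398, 0.306, 0.044], 0.65)]
```

View pics/w_stand.png

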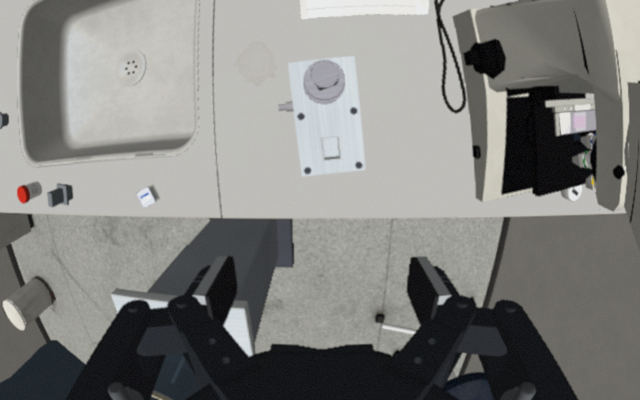

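The wrist view shows the stand upright. The rod cap is at (323,75), the port at (331,147), the outlet stub on the left (+y), and the block edges are clear. I'll fit the pose from depth.

Run:
```python
from h import *
k,p,d=load("w_stand")
P,uv=cloud(k,d)
near=(np.hypot(P[:,0]-.49,P[:,1]+.315)<.13)
b=P[near]
tab=b[np.abs(b[:,2])<.012];print("table z",np.median(tab[:,2]))
s=b[(b[:,2]>.028)&(b[:,2]<.043)];print("top z",np.median(s[:,2]),len(s))
m2=near&(P[:,2]>.025)&(P[:,2]<.05)
r=cv2.minAreaRect((s[:,:2]*1000).astype(np.float32));print("rect",r)
# colour segmentation: project image ortho to z=.036
xs=np.arange(.38,.60,.0005);ys=np.arange(-.22,-.42,-.0005)
X,Y=np.meshgrid(xs[::-1],ys,indexing="ij")
def ortho(z):
    u=proj(k,np.c_[X.ravel(),Y.ravel(),np.full(X.size,z)]).reshape(*X.shape,2).astype(np.float32)
    return cv2.remap(p,u[...,0],u[...,1],cv2.INTER_LINEAR)
o=ortho(.036);cv2.imwrite("pics/ortho36.png",cv2.resize(o[:,:,::-1],None,fx=1.35,fy=1.35))
cap=b[b[:,2]>.150];print("cap",len(cap),cap.mean(0),cv2.minEnclosingCircle((cap[:,:2]*1000).astype(np.float32)),np.median(cap[:,2]))
cyl=b[(b[:,2]>.095)&(b[:,2]<.105)];print("cyl",len(cyl),cv2.minEnclosingCircle((cyl[:,:2]*1000).astype(np.float32)),np.median(cyl[:,2]))
```

```text
table z -0.0003752920292513373
top z 0.03552168126471602 5875
rect ((493.58563232421875, -313.26690673828125), (160.80551147460938, 91.36174011230469), 6.409783363342285)
cap 37100 [ 0.43999716 -0.3057398   0.39325862] ((465.9849853515625, -305.0810241699219), 85.66492462158203) 0.4006497366575069
cyl 689 ((538.697021484375, -308.35736083984375), 24.235084533691406) 0.09940477051044007
```

View pics/ortho36.png

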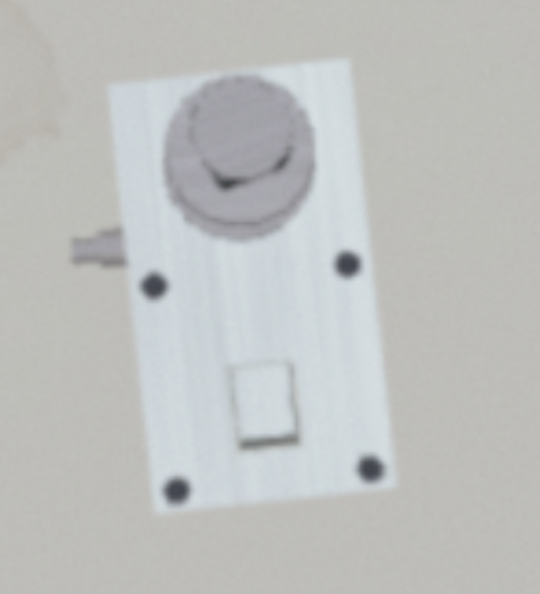

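The rectangle fit puts the stand centre at (0.4936,-0.3133), with yaw +6.4°. The port is then at (0.449,-0.318), which agrees with its picture at about (265,404) in the ortho. The gland is at (0.538,-0.308). The plug is next.

Run:
```python
from h import *
t=m.current_time()
m.move_ptp([0.335,0.20,0.27],down(-np.pi/2))
k,p,d=shot("w_plug")
print(m.current_time()-t)
for n in("plug","round_plug"): print(n,[(np.round(o["at"],3).tolist(),round(o["confidence"],2)) for o in m.look_for("wrist",n)[:3]])
P,uv=cloud(k,d)
near=np.hypot(P[:,0]-.375,P[:,1]-.204)<.06
b=P[near];print("table",np.median(b[np.abs(b[:,2])<.01][:,2]))
for lo,hi in((.057,.067),(.022,.03)):
    s=b[(b[:,2]>lo)&(b[:,2]<hi)];print(lo,len(s),s.mean(0),cv2.minAreaRect((s[:,:2]*1000).astype(np.float32)))
xs=np.arange(.32,.43,.00025);ys=np.arange(.27,.15,-.00025)
X,Y=np.meshgrid(xs[::-1],ys,indexing="ij")
u=proj(k,np.c_[X.ravel(),Y.ravel(),np.full(X.size,.062)]).reshape(*X.shape,2).astype(np.float32)
o=cv2.remap(p,u[...,0],u[...,1],cv2.INTER_LINEAR);cv2.imwrite("pics/ortho_plug.png",o[:,:,::-1])
```

```text
1.9250000000000003
plug [([0.385, 0.199, 0.023], 0.91)]
round_plug [([0.556, 0.403, 0.035], 0.58), ([0.514, 0.503, 0.022], 0.21)]
table -0.0006698579387156006
0.057 302 [0.38412213 0.20002331 0.06130291] ((383.9278564453125, 199.96240234375), (13.818336486816406, 28.66498374938965), 81.13482666015625)
0.022 453 [0.38530285 0.20029701 0.02548306] ((384.035888671875, 199.97911071777344), (30.40101432800293, 40.796051025390625), 80.29586791992188)
```

View pics/ortho_plug.png

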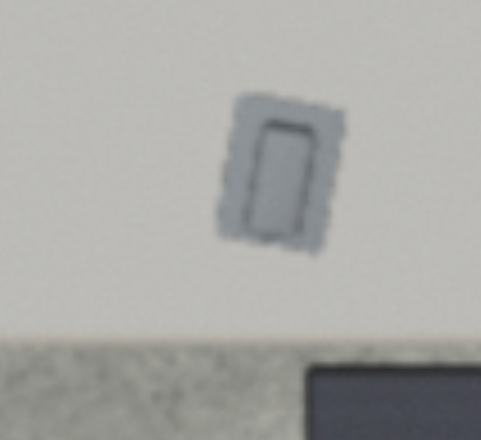

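The plug is at (0.384,0.200) with its long axis at about -9°. I'll grasp it and carry it above the port, then check.

Run:
```python
from h import *
t=m.current_time()
R=down(np.radians(-90-9.2))
m.set_gripper(0.55,50)
m.move_ptp([.384,.200,.10],R)
m.move_l([.384,.200,.031],max_speed=.1)
m.set_gripper(0.0,50)
print(m.current_grip_width(),m.current_grip_force(),m.current_ee_pos(),m.current_time()-t)
m.move_l([.384,.200,.14],max_speed=.15)
print(m.current_grip_width(),m.current_force())
Rs=down(np.radians(-90+6.4))
m.move_ptp([.4489,-.3183,.15],Rs)
m.move_l([.4489,-.3183,.036+.031+.012],max_speed=.1)
m.dwell(.2)
print(m.current_ee_pos(),m.current_force(),m.current_ft_torque(),m.current_time())
k,p,d=shot("w_pre")
```

```text
0.1529260453931435 48.84007394313812 [0.38429093 0.20012398 0.03153532] 2.4417
0.1556364224911954 [ 0.4708516  -0.64679065 -0.61715019]
[ 0.44911696 -0.3184977   0.07956947] [-0.82710727 -0.0815487  -0.01450886] [-0.01166271  0.04076951 -0.00159909] 11.0
```

View pics/w_pre.png

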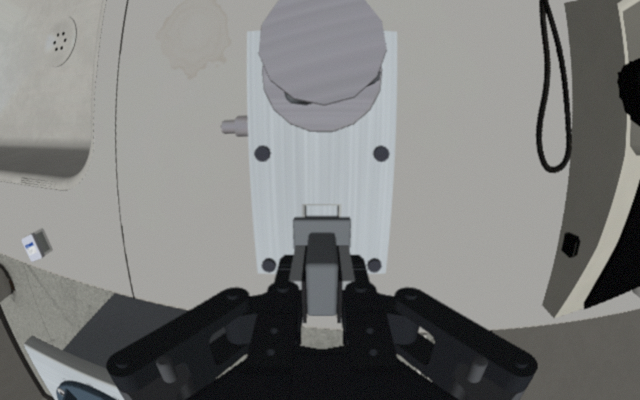

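The wrist view shows the plug held straight. Its collar spans columns 294–351, and the port's far edge at row 205 spans 305–340, so both centre at about 322. I'll descend under force watch.

Run:
```python
from h import *
k,p,d=load("w_pre")
h=np.radians(6.4);ex=np.array([np.cos(h),np.sin(h)])
e=onplane(k,[322.5,205],.036)[0];c=onplane(k,[322.5,218.5],.0745)[0]
tcp=np.array([.4491,-.3185])
print("port far edge rel tcp",(e[:2]-tcp)@ex,"collar",(c[:2]-tcp)@ex)
f0=m.current_force()
z=.0795
while z>.0478:
    z-=.004 if z>.07 else .003
    m.move_l([.4489,-.3183,max(z,.0472)],max_speed=.05)
    f=m.current_force()-f0;print(round(z,4),m.current_ee_pos().round(4),f.round(1))
    if np.linalg.norm(f)>20: break
print(m.current_time())
```

```text
port far edge rel tcp 0.015565993533600662 collar 0.020877199193557593
0.0755 [ 0.4488 -0.3182  0.0753] [-0.3  0.6 -0.3]
0.0715 [ 0.4488 -0.3182  0.0712] [-0.8  0.8  0.5]
0.0675 [ 0.4488 -0.3182  0.0672] [-0.9  0.4  1.4]
0.0645 [ 0.4488 -0.3182  0.0643] [-0.8  0.3  0.2]
0.0615 [ 0.4488 -0.3182  0.0613] [-0.5 -0.1  0.9]
0.0585 [ 0.4488 -0.3182  0.0583] [-0.9  1.   0.3]
0.0555 [ 0.4488 -0.3182  0.0553] [-0.4  0.  -0.5]
0.0525 [ 0.4488 -0.3182  0.0523] [-0.5  1.1  0.4]
0.0495 [ 0.4488 -0.3182  0.0493] [-0.4  0.7  0.9]
0.0465 [ 0.4492 -0.3185  0.0476] [-1.3  0.5  5.4]
13.55
```

Run:
```python
from h import *
f0=m.current_force()
for z in (.0465,.0458,.045):
    m.move_l([.4489,-.3183,z],max_speed=.03); f=m.current_force();print(z,m.current_ee_pos().round(4),f.round(1))
    if f[2]>20: break
m.dwell(.2)
m.set_gripper(.45)
m.move_l([.4489,-.3183,.23],max_speed=.2)
m.dwell(.1)
k,p,d=shot("w_seat");print(m.current_time())
P,uv=cloud(k,d);h=np.radians(6.4);ex=np.array([np.cos(h),np.sin(h)]);ey=np.array([-ex[1],ex[0]])
q=np.c_[(P[:,:2]-[.4489,-.3183])@ex,(P[:,:2]-[.4489,-.3183])@ey]
n=(np.abs(q)<.025).all(1)&(P[:,2]<.12)
for lo,hi in((.07,.085),(.039,.047)):
    s=n&(P[:,2]>lo)&(P[:,2]<hi);print(s.sum(),np.median(P[s,2]),cv2.minAreaRect((q[s]*1000).astype(np.float32)))
r=np.hypot(P[:,0]-.5383,P[:,1]+.3083)<.03
s=r&(P[:,2]>.15)&(P[:,2]<.166)
if s.any(): print("cap",s.sum(),np.median(P[s],0),cv2.minEnclosingCircle((P[s,:2]*1000).astype(np.float32)))
```

```text
0.0465 [ 0.4491 -0.3185  0.0475] [-4.8  2.3 14.1]
0.0458 [ 0.4492 -0.3185  0.0475] [-6.6  4.8 23.8]
15.8417
412 0.07716152139499885 ((0.4973945617675781, -0.7387166023254395), (13.877639770507812, 27.605451583862305), 89.86311340332031)
573 0.041393018026390595 ((0.16136741638183594, -0.2534828186035156), (39.98806381225586, 29.632369995117188), 0.5499445796012878)
cap 1191 [ 0.53818752 -0.30844333  0.15738522] ((538.3693237304688, -308.5190734863281), 14.516818046569824)
```

View pics/w_seat.png

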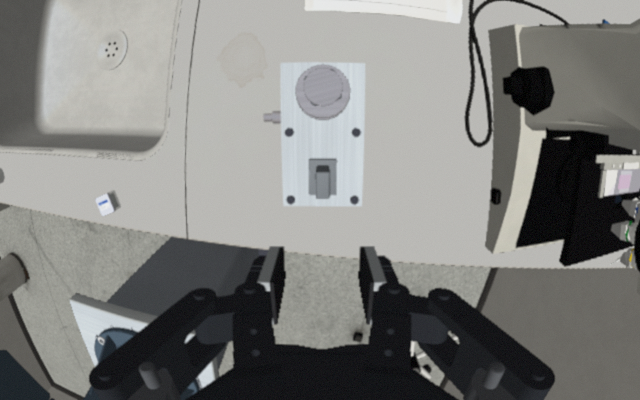

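The plug is seated: its top is at 0.077 and its collar at 0.041, centred within 0.5 mm. Next comes the rod.

Run:
```python
from h import *
x,y=.5383,-.3083
m.set_gripper(.6,35)
m.move_l([x,y,.23],max_speed=.15)
m.move_l([x,y,.114],max_speed=.1)
m.dwell(.2);f0=m.current_force();t0=m.current_ft_torque();print(m.current_ee_pos(),f0.round(1))
m.set_gripper(0.0,35);m.dwell(.2)
print("grip",m.current_grip_width(),m.current_grip_force(),(m.current_force()-f0).round(1),(m.current_ft_torque()-t0).round(2))
z=.114
for dz in (.003,.006,.01,.015,.02,.025,.030):
    m.move_l([x,y,z+dz],max_speed=.03)
    f=m.current_force()-f0;print(dz,m.current_ee_pos().round(4),f.round(1),(m.current_ft_torque()-t0).round(2))
    if np.linalg.norm(f)>15: break
m.dwell(.3);print(m.current_time(),(m.current_force()-f0).round(1),m.current_grip_force(),m.current_ee_pos())
k,p,d=shot("w_end")
P,uv=cloud(k,d);h=np.radians(6.4);ex=np.array([np.cos(h),np.sin(h)]);
for c,zr in (((.5383,-.3083),(.17,.2)),((.4489,-.3183),(.07,.085))):
    s=(np.hypot(P[:,0]-c[0],P[:,1]-c[1])<.014)&(P[:,2]>zr[0])&(P[:,2]<zr[1]);print(s.sum(),np.median(P[s],0) if s.any() else None)
p,_=m.grab_frame("top");cv2.imwrite("pics/top_end.png",p[180:320,360:520,::-1].repeat(4,0).repeat(4,1))
```

```text
[ 0.53846357 -0.30838925  0.11441976] [ 0.2 -0.5  0.4]
grip 0.29690620832927805 34.46838017553091 [-0.2  0.8  4.3] [0.01 0.05 0.07]
0.003 [ 0.5381 -0.3082  0.1168] [-0.  -0.2 -2.2] [0.04 0.04 0.06]
0.006 [ 0.5383 -0.3083  0.1201] [ 0.6  0.6 -1.9] [-0.   -0.02  0.07]
0.01 [ 0.5384 -0.3084  0.1243] [ 0.8  0.5 -1.3] [0.03 0.06 0.05]
0.015 [ 0.5384 -0.3084  0.1293] [-0.5  1.  -2.5] [-0.02  0.04  0.06]
0.02 [ 0.5384 -0.3084  0.1343] [-0.7  0.4 -1.8] [-0.02  0.06  0.02]
0.025 [ 0.5384 -0.3084  0.1392] [-0.1  0.2 -1.3] [0.01 0.04 0.07]
0.03 [ 0.5384 -0.3084  0.1443] [-0.2  0.8 -2.1] [0.02 0.01 0.02]
21.2833 [-0.2 -0.3 -1.2] 34.49413027614355 [ 0.53827761 -0.30828227  0.14391682]
3658 [ 0.54269157 -0.3075816   0.18680237]
0 None
```

View pics/w_end.png

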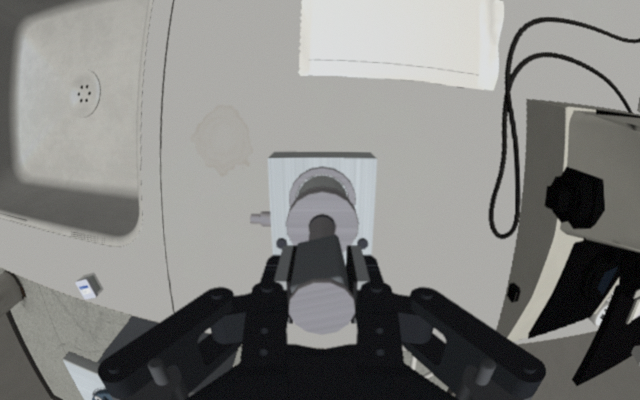

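The wrist view shows the rod drawn with its handle in the fingers, and the dark ring at the gland near (322,222). Depth puts the cap at 0.187, against 0.157 before, so it has risen about 29.4 mm. Side forces are near zero, so I'm handing in.

```bash
python3 -c "
from bench import manip as m
print(m.sign_off())"
```

```text
the job is handed in; nothing more can be done
None
```

I handed the job in at about 21 s: the rectangular plug is fully seated in the port, and the gripper is holding the rod about 29.4 mm up with the ring at the gland and side forces under 1 N. I didn't re-image the plug or the loose items after drawing the rod, and sign-off returned no verdict.

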